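Fit and lock the second clamp bolt of a bearing block

TASK

The green bearing block on the slotted plate is held down at one foot only: take the loose clamp bolt that lies on the bench, stand it upright and drop it through the long hole in the block's free foot into the slot below, until its collar rests on the foot, and let go of it. Then take it again by its knob and give it a quarter turn, either way, so that its head locks across the slot and the yellow bar on its knob stands square across the foot like that of the bolt already fitted, and leave it so. Do not shift the seal ring, the gear wheel or the speed sensor.

Things in the scene. Friction and masses are not known exactly. Their poses are not given: they have to be found in the camera images.
- clamp_bolt: loose bolt, 84 mm long, 105 to 190 g, black knob, steel hammer head; it lies on its head and knob rim, axis rising 0.241 rad to the knob, origin 6 mm up. Origin: centre of the head's foot; z to the knob; x along the head (level as it lies; a half turn about z is the same). Along z in mm: head 0-11, 34 (x) by 14 (y), lowest 4 only 30 by 10; neck 13 thick; collar 27 across at 31-36; knob 56-82
- bolt_knob (a point): middle of the clamp bolt's round knob, on its axis, 69 mm from the bolt's origin; the knob is 40 mm across and 26 mm high; a raised yellow bar on its end (34 by 6 mm) runs along the head (x)
- foot_hole (a point): middle of the free hole's mouth, on the foot's top, 46 mm above the bench; axes as slot_plate. 18 mm wide (x), 38 mm long (y), through the 10 mm foot and over the slot: 18 mm wide between 10 mm lips, below them a channel 40 mm wide, 16 mm deep, where the head turns freely either way. Collar down on the foot: the bolt's origin is 31 mm below this point
- slot_plate: fixed plate, 115 mm (x) by 284 mm (y), 36 mm high, dark with a bright top, two T-slots along its y; origin centre of its underside, z up, -x faces roughly to the robot. It stands left of the blue bench vice (155 mm high, its right side near y = 0.1, its back near x = 0.45); the loose bolt lies right of the vice, in front of the tall gear housing
- bearing_block: green bearing block, fixed over the plate's slot farther from the robot; origin centre of its underside, on the plate's top, axes as slot_plate. Foot 46 mm (x) by 238 mm (y), 10 mm thick; bearing ring in the middle 70 mm across, 30 mm thick, top 80 mm up, nipple to 88 mm; long holes 90 mm to either side: -y free (foot_hole), +y taken
- fitted_bolt: identical bolt, fixed, already locked in the block's other hole: it shows how the clamp bolt must stand; axes as the clamp bolt's, x across the slot
- seal: loose black seal ring, 68 mm across, 9 mm high; origin under its centre; a bystander
- sensor: loose black speed sensor with a brass tip, 84 mm long (y), 22 by 20 mm; origin under its centre; a bystander
- gear: loose steel gear wheel, 60 mm across, 28 mm high; origin under its centre; a bystander
Not all that is in view belongs to the job. There is more than one size of the clamp_bolt; the job needs the larger.

How it is judged:
By the outcome, as a careful person would: the job done as asked, in the order asked, and still so for the second after the job is handed in, with the robot touching nothing.
It also fails if it takes over 64 s, if anything falls off the work surface, if the arm or the gripper's body presses on something with over 40 N, if the wrist force passes 120 N, or if a joint passes its speed limit or range.

ROBOT

A 7-joint arm with a two-finger parallel gripper is mounted at the origin on a cart in front of the work surface, level with it; the furniture and walls round the work are solid. World frame = base frame: x ahead of the robot, y to its left, z up, the work surface at z = 0. Lengths are in mm, angles in rad, forces in N, time in s.
With the tool pointing down it reaches from about 400 to 875 mm from the base axis. Payload 4.4 kg.
Tool frame: the origin (TCP) lies on the centre line of the jaws, within the pads' length; the fingertips stand 25 mm ahead of it and the grasp point (between the pads) lies 6 mm ahead of it (ctrl.finger_overhang is the distance from the TCP to the fingertips, in mm); z points along the fingers, y is the line along which they close (so a half turn about z gives the same grasp; the last joint's range is limited). The gripper opens to 85 mm and grips with 20 to 120 N. Pads are 22 mm wide; open, the fingers measure 114 mm over their backs; the gripper's body (76 mm by 85 mm) begins 54 mm behind the grasp point. The pads swing forward as they close: fully open they stand 13 mm farther back than shut.
Start: joints at [-1.369, 0.628, 0.038, 1.517, -0.027, 0.996, -0.02], TCP at [171.971, 626.852, 216.513] pointing down, gripper open.
Joint ranges: [-3.06, 3.06], [-0.37, 2.12], [-1.25, 1.32], [0.18, 2.47], [-1.1, 4.24], [0.23, 1.98], [-2.94, 2.94]. Speed limits (rad/s): [2.57, 2.57, 3.14, 3.14, 3.14, 3.14, 3.14].

INTERFACE

Orientations are given as [roll, pitch, yaw] about the fixed x, y, z axes, in that order (R = Rz(yaw) Ry(pitch) Rx(roll)).
In Python, from cell import ctrl gives the robot as it stands. The module is installed in compiled form; this text tells all that it offers.
- The arm moves only by the tool play_rows, never from a script. Its argument "targets" is a list of rows, each a list of 5 numbers: the closure, from 0 (fully open) to 1 (shut), then the shift along the tool's x, y, z in cm, then the turn about the tool's z in degrees. In form: [[gripper, dx, dy, dz, spin], ...]. A call has 1 to 10 rows; each row is the pose to reach, as a shift and turn from the pose commanded when the call began, along the tool's axes at that moment; what a row does not reach only later rows make up. A row lasts 1/10 s, in which the tool goes at most 50 mm and 8.59 degrees, less where a joint would pass 70% of its speed; a pose out of reach is approached as far as the arm can. A call with a gripper value outside its range is refused whole. The fingers move at their own pace and stop on an object; the grip force is fixed at half the most. Time passes only in rows, so rows that repeat a pose let the fingers close. It gives the time, the measured TCP pose, the force, the opening and the grip force at its end, in the units of the state.
- ctrl.read_state(): the state, without advancing time (a new reading comes with each control period).
- ctrl.get_image(name): name is "scene" or "top"; returns (picture, depth): 480x640x3 uint8, red, green, blue; 480x640 float32, mm along the optical axis (not along the pixel's ray), 0 where there is no reading.
- ctrl.calibration(name): a dict with "vfov" (degrees; the focal length in pixels is half the picture's height over the tangent of half this angle, whatever the lens; pixels are square), "cx", "cy" (the principal point, pixels), "extrinsics" (4x4, takes a point from camera to world coordinates). Camera axes: x right, y down, z forward; pixel columns grow to the right and rows downward; lengths in mm; the calibration is good to about 2 mm. A picture is of the moment at which its call begins. calibration takes no time and is no camera call.
- ctrl.finish_job(): hands the job in; it is judged then, once.
Trained networks look in the newest picture that a camera, given by its name, has taken for a name from the list of things; names that differ only in an ending like _2 or _b are one class to them, and where a whole thing is asked for, a point or a joint stands for the part that bears it (a point fixed in the world has none). Each returns a list of dicts, best first, with "confidence" (0 to 1); they miss things now and then, are a little off and sometimes report something else, mostly with a low value. They report only what shows in the picture. A call takes as long as a camera call. They do not tell look-alikes from the thing itself.
- ctrl.search_frame(camera, name): "bbox" ([left, top, right, bottom] in pixels, round what is visible of it).
- ctrl.trace(camera, name): "pixels" (480x640 bool, what is visible of it) and "bbox" ([left, top, right, bottom] in pixels, round what is visible of it).
The state is a dict: "clock": time; "qpos": joint angles; "qd": joint speeds; "tau": joint torques, N m; "eef_pos": TCP position; "tool_rot": TCP orientation; "force": force on the tool from outside, world axes, zero at the start; "torque": the same for the moment, N m; "width": finger opening in mm; "gripper_force": force on a finger pad.
Only numpy, scipy, OpenCV 4.12 (cv2) and the standard library are available. Lean on these libraries where they do the work, as an engineer would, in place of code of your own. Each camera call takes 0.05 s, during which the arm holds its last target. There are 200 camera calls.

## Working session

There is one attempt and no reset: what is moved stays moved. The work goes in short steps, Python scripts to look and compute and a tool call to move; the robot and the scene stay as the last step left them, time stands still between calls to the robot, and variables do not carry over. Pictures are saved under pics/ and viewed, at most 10 in all, crops included, and the job is handed in when it is done.

Besides the shell and the picture viewer there is one more tool, called as name(argument=value, ...) on one line, values as JSON. play_rows: Moves the arm, as the interface text tells. Its arguments: {"type":"object","properties":{"targets":{"type":"array"}},"required":["targets"]}

```bash
mkdir -p pics
cat > h.py <<'E'
import numpy as np, cv2
from cell import ctrl
def cal(n):
    c=ctrl.calibration(n); return 240/np.tan(np.radians(c["vfov"])/2),c["cx"],c["cy"],np.array(c["extrinsics"])
def cloud(n,d):
    f,cx,cy,E=cal(n); v,u=np.mgrid[0:480,0:640]
    P=np.stack([(u-cx)/f*d,(v-cy)/f*d,d,np.ones_like(d)],-1)@E.T
    P=P[...,:3]; P[d<=0]=np.nan; return P
def proj(n,p):
    f,cx,cy,E=cal(n); q=np.linalg.inv(E)@np.append(p,1); return f*q[0]/q[2]+cx,f*q[1]/q[2]+cy
def save(n,img): cv2.imwrite("pics/"+n,img[...,::-1])
E
python3 - <<'E'
from h import *
for n in("scene","top"):
    im,d=ctrl.get_image(n); save(n+"0.png",im); np.save(n+".npy",d); np.save(n+"_im.npy",im)
    print(n,cal(n),proj(n,[500,0,0]))
    for k in("clamp_bolt","bolt_knob","foot_hole","slot_plate","fitted_bolt","bearing_block","seal","sensor","gear"):
        r=ctrl.search_frame(n,k); print(k,[(np.round(a["bbox"]).tolist(),round(a["confidence"],2)) for a in r])
print(ctrl.read_state())
E
```

```text
scene (np.float64(554.9147308838192), 327.83073800338747, 236.54075008659996, array([[ 8.71705415e-01, -2.09191404e-01,  4.43134998e-01,
         2.47519490e+01],
       [-4.89331285e-01, -4.19879050e-01,  7.64366716e-01,
        -6.57397919e+02],
       [ 2.61641555e-02, -8.83142423e-01, -4.68374740e-01,
         5.93279246e+02],
       [ 0.00000000e+00,  0.00000000e+00,  0.00000000e+00,
         1.00000000e+00]])) (np.float64(370.9867981479714), np.float64(319.6991598743262))
clamp_bolt [([354.0, 314.0, 390.0, 348.0], 0.88), ([293.0, 309.0, 326.0, 336.0], 0.76)]
bolt_knob [([356.0, 313.0, 391.0, 349.0], 0.95), ([292.0, 310.0, 331.0, 338.0], 0.72)]
foot_hole [([246.0, 167.0, 308.0, 244.0], 0.95)]
slot_plate [([248.0, 161.0, 296.0, 213.0], 0.72)]
fitted_bolt [([270.0, 164.0, 287.0, 180.0], 0.54)]
bearing_block [([268.0, 170.0, 298.0, 212.0], 0.8)]
seal [([317.0, 275.0, 352.0, 300.0], 0.88)]
sensor [([356.0, 268.0, 398.0, 278.0], 0.73)]
gear [([397.0, 273.0, 426.0, 299.0], 0.9)]
top (np.float64(493.0942907053675), 320.03902351014756, 248.28803692313264, array([[ 1.40160195e-02, -9.898
[... 967 characters left out ...]
': 1.0, 'qpos': array([-1.36879235,  0.62841197,  0.03852823,  1.51739348, -0.02699057,
        0.99630329, -0.02002737]), 'qd': array([ 6.97500256e-04, -8.74965244e-05,  4.93213427e-04, -4.02208041e-04,
        2.47310134e-04, -5.46984546e-05, -1.50546292e-03]), 'tau': array([ 2.99207259e-04, -5.63288999e+01,  1.22639336e+00, -1.93781859e+01,
        1.11935262e-02,  1.51967659e-03, -2.69234124e-05]), 'eef_pos': array([171.99562854, 626.84726841, 216.50826975]), 'tool_rot': array([ 3.14158993e+00, -1.14329607e-05,  2.87371874e+00]), 'force': array([0.09295968, 0.56792913, 0.04724576]), 'torque': array([-0.00844988, -0.01937033, -0.0409621 ]), 'gripper_force': 0.0, 'width': 85.6042800788195}
```

View pics/scene0.png

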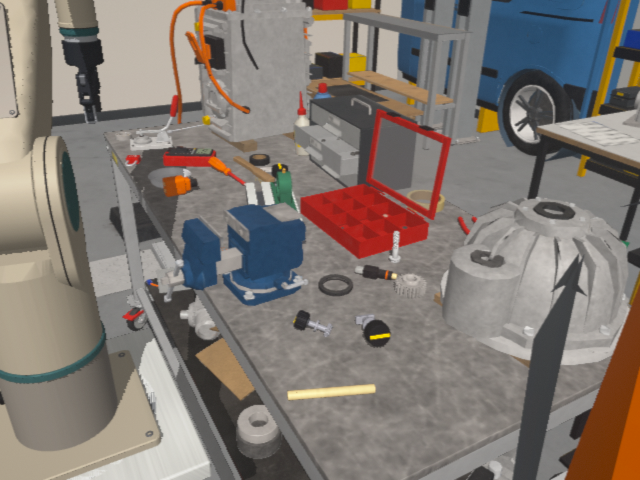

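View pics/top0.png

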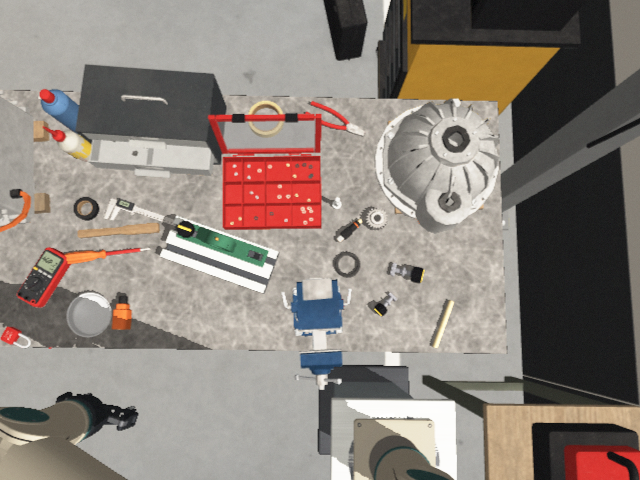

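Run:
```python
from h import *
for n,bs in(("scene",[(350,310,395,352),(288,305,332,340)]),("top",[(386,262,428,286),(372,288,400,318)])):
    P=cloud(n,np.load(n+".npy"))
    for b in bs:
        p=P[b[1]:b[3],b[0]:b[2]].reshape(-1,3); p=p[~np.isnan(p[:,0])]; q=p[p[:,2]>8]
        print(n,b,len(q),"zmed floor",np.round(np.percentile(p[:,2],[2,20,50]),1),"xyz lo/hi",np.round(np.percentile(q,[2,98],axis=0),0).tolist())
        if len(q)>9:
            c=q.mean(0); w,V=np.linalg.eigh(np.cov((q-c)[:,:2].T)); print("  c",c.round(1),"axis",V[:,1].round(3),"ext",np.ptp((q-c)[:,:2]@V[:,1]).round(0),np.ptp((q-c)[:,:2]@V[:,0]).round(0))
im=np.load("top_im.npy"); im2=np.load("scene_im.npy")
a=cv2.resize(im[205:305,155:285],(780,600),interpolation=cv2.INTER_CUBIC); save("plate.png",a)
b=cv2.resize(im[255:320,365:435],None,fx=6,fy=6,interpolation=cv2.INTER_CUBIC)
c=cv2.resize(im2[300:355,285:400],None,fx=3.3,fy=3.3,interpolation=cv2.INTER_CUBIC)
o=np.zeros((600,800,3),np.uint8); o[:390,:420]=b; o[:c.shape[0],420:420+c.shape[1]]=c
d=cv2.resize(im2[155:220,240:310],None,fx=5,fy=5,interpolation=cv2.INTER_CUBIC); o[220:220+325,440:790]=d
save("bolts.png",o)
```

```text
scene (350, 310, 395, 352) 700 zmed floor [-2.4 -0.8  0.5] xyz lo/hi [[450.0, -76.0, 9.0], [495.0, 3.0, 43.0]]
  c [468.5 -53.4  25.9] axis [0.202 0.979] ext 84.0 41.0
scene (288, 305, 332, 340) 394 zmed floor [-2.4 -1.   0.3] xyz lo/hi [[363.0, -5.0, 8.0], [419.0, 41.0, 32.0]]
  c [385.8  21.9  19.4] axis [-0.832  0.555] ext 65.0 33.0
top (386, 262, 428, 286) 318 zmed floor [-5.5 -2.3  0.9] xyz lo/hi [[452.0, -73.0, 10.0], [498.0, 5.0, 45.0]]
  c [474.9 -38.3  27.4] axis [0.264 0.965] ext 83.0 41.0
top (372, 288, 400, 318) 191 zmed floor [-5.4 -2.2  0.5] xyz lo/hi [[367.0, -3.0, 9.0], [420.0, 50.0, 35.0]]
  c [389.4  26.8  21.4] axis [-0.707  0.707] ext 63.0 29.0
```

View pics/bolts.png

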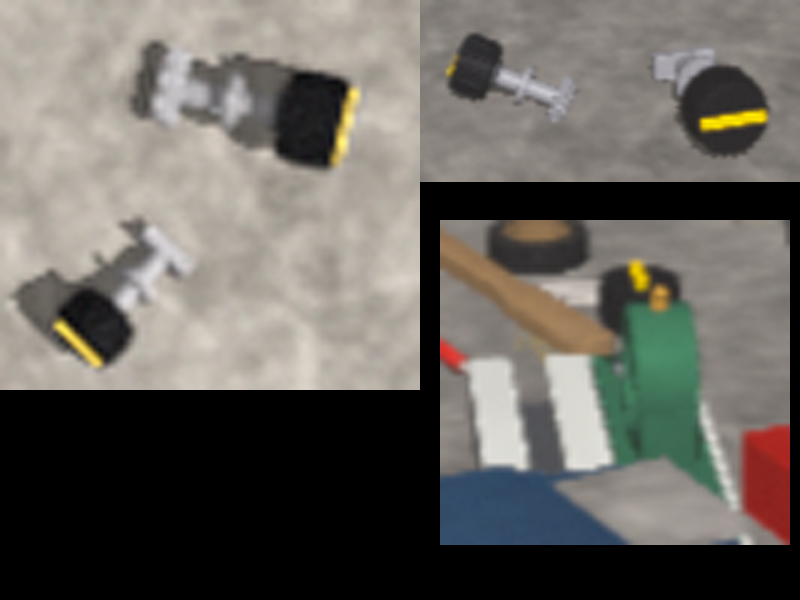

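View pics/plate.png

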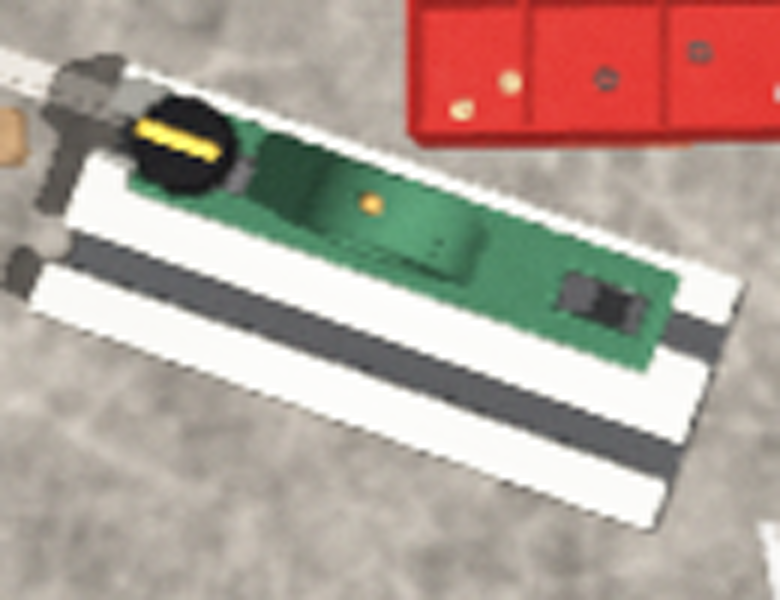

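Top view: two loose bolts, A at (408,274) and B at (386,303). A fits the larger bolt: it measures about 83 mm long with a 40 mm knob, against about 64 mm for B. The free hole is near (257,254), and the fitted bolt is at (188,229). The enlarged crop confirms A, with its knob on the right and its head on the left. I'll measure the plate axes, the hole and the direction of the fitted bolt's bar.

Run:
```python
from h import *
im=np.load("top_im.npy").astype(int); d=np.load("top.npy"); P=cloud("top",d)
R,G,B=im[...,0],im[...,1],im[...,2]
roi=np.zeros((480,640),bool); roi[210:300,155:285]=1
w=roi&(P[...,2]>25)&(P[...,2]<50)&(R>180)&(B>180)
w=cv2.morphologyEx(w.astype(np.uint8),cv2.MORPH_OPEN,np.ones((2,2)))>0
g=roi&(G>R+25)&(G>B+10)
foot=g&(P[...,2]>36)&(P[...,2]<56)
def rect(m,n,z=None):
    q=P[m]; r=cv2.minAreaRect(q[:,:2].astype(np.float32)); print(n,m.sum(),"z",np.median(q[:,2]).round(1),"c",np.round(r[0],1),"size",np.round(r[1],1),"ang",round(r[2],2)); return r
rect(w|foot,"plate top"); rect(foot,"foot")
# white strips line fit direction
# dark hole in foot
x0,y0,x1,y1=245,244,268,266
hole=np.zeros_like(roi); hole[y0:y1,x0:x1]=1
hole&=(R+G+B<270)&~g
n,l,s,c=cv2.connectedComponentsWithStats(hole.astype(np.uint8)); k=1+np.argmax(s[1:,4]); print("hole px",c[k],s[k])
f,cx,cy,E=cal("top")
def onz(u,v,z):
    r=E[:3,:3]@[(u-cx)/f,(v-cy)/f,1]; return E[:3,3]+r*(z-E[2,3])/r[2]
print("hole centre at z46",onz(*c[k],46).round(1))
def yel(n,b):
    I=np.load(n+"_im.npy").astype(int); Q=cloud(n,np.load(n+".npy"))
    m=np.zeros(I.shape[:2],bool); m[b[1]:b[3],b[0]:b[2]]=1
    m&=(I[...,0]>150)&(I[...,1]>120)&(I[...,2]<100); v,u=np.nonzero(m); q=Q[m]
    A=np.array([onz2(n,a,bb,97) for a,bb in zip(u,v)])[:,:2]
    ww,V=np.linalg.eigh(np.cov(A.T)); print(n,"yellow",m.sum(),"zmed",np.nanmedian(q[:,2]).round(1),"c",A.mean(0).round(1),"dir deg",np.degrees(np.arctan2(V[1,1],V[0,1])).round(1),"sd",np.sqrt(ww).round(1))
def onz2(n,u,v,z):
    f,cx,cy,E=cal(n); r=E[:3,:3]@[(u-cx)/f,(v-cy)/f,1]; return E[:3,3]+r*(z-E[2,3])/r[2]
yel("top",(175,220,196,240)); yel("scene",(262,160,280,180))
# plate edges
q=P[w|foot][:,:2]; bx=cv2.boxPoints(cv2.minAreaRect(q.astype(np.float32))); print(bx.round(0).tolist())
# bolt: black knob & steel
b=(slice(258,290),slice(384,432)); p=P[b].reshape(-1,3); col=im[b].reshape(-1,3)
kn=(p[:,2]>12)&(col.sum(1)<150); yy=(col[:,0]>150)&(col[:,1]>120)&(col[:,2]<100)&(p[:,2]>5); st=(p[:,2]>8)&(col.sum(1)>300)&~yy
for nm,m in(("knob",kn),("yellow",yy),("steel",st)): print(nm,m.sum(),p[m].mean(0).round(1),np.percentile(p[m],[3,97],axis=0).round(0).tolist())
b=(slice(305,355),slice(345,400)); Ps=cloud("scene",np.load("scene.npy")); p=Ps[b].reshape(-1,3); col=np.load("scene_im.npy").astype(int)[b].reshape(-1,3)
yy=(col[:,0]>150)&(col[:,1]>120)&(col[:,2]<100)&(p[:,2]>5)
kn=(p[:,2]>5)&(col.sum(1)<200)&~yy;st=(p[:,2]>8)&(col.sum(1)>300)&~yy
for nm,m in(("knob",kn),("yellow",yy),("steel",st)): print("S",nm,m.sum(),p[m].mean(0).round(1),np.percentile(p[m],[3,97],axis=0).round(0).tolist())
q=p[yy]; ww,V=np.linalg.eigh(np.cov(q.T)); print("bar dir",V[:,2].round(3))
print(getattr(ctrl,"finger_overhang",None))
```

```text
plate top 3104 z nan c [463.2 459.2] size [354.5 107.9] ang 53.67
foot 855 z 45.9 c [541.8 449.1] size [238.6  45.9] ang 71.17
hole px [256.34693878 255.63265306] [251 252  12   9  49]
hole centre at z46 [511.1 360.   46. ]
top yellow 25 zmed 97.2 c [571.5 534.8] dir deg 70.1 sd [ 2.8 11.5]
scene yellow 62 zmed 29.6 c [521.7 494.3] dir deg 49.3 sd [ 9.6 30.5]
[[315.0, 348.0], [402.0, 284.0], [612.0, 570.0], [525.0, 634.0]]
knob 138 [471.2 -53.8  36.9] [[454.0, -66.0, 24.0], [489.0, -43.0, 45.0]]
yellow 11 [467.6 -68.1  36.7] [[454.0, -74.0, 27.0], [482.0, -65.0, 45.0]]
steel 144 [480.5 -19.3  17.7] [[462.0, -74.0, 10.0], [499.0, 7.0, 31.0]]
S knob 430 [465.1 -64.7  28.9] [[450.0, -76.0, 9.0], [482.0, -47.0, 43.0]]
S yellow 68 [467.6 -72.4  25.9] [[453.0, -76.0, 22.0], [483.0, -67.0, 29.0]]
S steel 156 [478.3 -11.1  16.9] [[466.0, -42.0, 9.0], [499.0, 6.0, 29.0]]
bar dir [-0.971  0.239  0.023]
25.0
```

The foot fit is good: 238.6 × 45.9 mm at z 45.9, which puts the hole at about (513, 364), consistent with its pixel. The loose bolt's knob centre is at about (471, -60, 22.5) and its axis points to (-0.24, -0.97). Its height and length match the description. In the picture, the fitted bolt's bar seems to run along the slot (70°), although the text says across. I'll follow the stated requirement that the head locks across, and check this again later.

play_rows(targets=[[0,-40.3,-22.9,0,85],[0,-40.3,-22.9,0,85],[0,-40.3,-22.9,0,85],[0,-40.3,-22.9,0,85],[0,-40.3,-22.9,0,85],[0,-40.3,-22.9,0,85],[0,-40.3,-22.9,0,85],[0,-40.3,-22.9,0,85],[0,-40.3,-22.9,0,85],[0,-40.3,-22.9,0,85]])

```text
clock: 2.0
eef_pos: [504.9, 293.0, 217.3]
tool_rot: [3.137, 0.002, 1.376]
force: [0.4, 0.6, 0.6]
width: 85.2
gripper_force: 0.0
```

```bash
cat >> h.py <<'E'
def shift(x,y,z,yawdeg,p=None,yw=None):
    "cm along tool axes and spin deg, tool pointing down"
    s=ctrl.read_state(); p=s["eef_pos"] if p is None else np.array(p); yw=s["tool_rot"][2] if yw is None else np.radians(yw)
    d=np.array([x,y,z])-p; sp=-(yawdeg-np.degrees(yw)); sp=(sp+180)%360-180
    print("clock",s["clock"],"at",s["eef_pos"].round(1),"rpy",np.degrees(s["tool_rot"]).round(2),"q",s["qpos"].round(2),"F",s["force"].round(1),"w",s["width"])
    print("dx,dy,dz cm, spin",np.round([(d[0]*np.cos(yw)+d[1]*np.sin(yw))/10,(d[0]*np.sin(yw)-d[1]*np.cos(yw))/10,-d[2]/10,sp],2))
E
python3 -c "
from h import *
shift(470.7,-59.7,120,76.2)"
```

```text
clock 2.0 at [504.9 293.  217.3] rpy [1.7973e+02 1.0000e-01 7.8830e+01] q [-0.87  0.57  0.46  1.72 -0.3   0.92 -0.49] F [0.4 0.6 0.6] w 85.23929411420026
dx,dy,dz cm, spin [-35.26   3.48   9.73   2.63]
```

play_rows(targets=[[0,-5,0.5,0,3.4],[0,-10,1,0,3.4],[0,-15,1.5,0,3.4],[0,-20,2,0,3.4],[0,-25,2.5,0,3.4],[0,-30,3,3,3.4],[0,-34,3.4,6,3.4],[0,-35.8,3.6,9.6,3.4],[0,-35.8,3.6,9.6,3.4],[0,-35.8,3.6,9.6,3.4]])

```text
clock: 3.0
eef_pos: [470.6, -59.7, 120.0]
tool_rot: [-3.14, 0.0, 1.329]
force: [0.1, 0.3, 0.6]
width: 85.3
gripper_force: 0.0
```

Run:
```python
from h import *
shift(470.7,-59.7,31,76.2)
im,d=ctrl.get_image("top"); save("t1.png",cv2.resize(im[230:310,350:450],None,fx=6,fy=6,interpolation=cv2.INTER_CUBIC)); 
P=cloud("top",d)
# vice / plate geometry check
v=P[(P[...,2]>120)&(P[...,2]<165)&(P[...,0]<470)&(P[...,0]>250)&(P[...,1]>60)&(P[...,1]<330)]
print("vice high",np.percentile(v,[1,99],axis=0).round(0).tolist())
v=P[(P[...,2]>15)&(P[...,2]<165)&(P[...,0]<470)&(P[...,0]>250)&(P[...,1]>60)&(P[...,1]<300)]
print("vice all",np.percentile(v,[1,99],axis=0).round(0).tolist())
```

```text
clock 3.0 at [470.6 -59.7 120. ] rpy [-1.7989e+02  1.0000e-02  7.6140e+01] q [-0.19  0.57  0.38  2.1  -0.39  0.55  0.23] F [0.1 0.3 0.6] w 85.25705980310546
dx,dy,dz cm, spin [ 0.01  0.    8.9  -0.06]
vice high [[252.0, 148.0, 131.0], [446.0, 251.0, 154.0]]
vice all [[252.0, 122.0, 16.0], [446.0, 282.0, 154.0]]
```

play_rows(targets=[[0,0,0,4,0],[0,0,0,7,0],[0,0,0,8.7,0],[0,0,0,8.7,0],[1,0,0,8.7,0],[1,0,0,8.7,0],[1,0,0,8.7,0],[1,0,0,8.7,0],[1,0,0,8.7,0],[1,0,0,8.7,0]])

```text
clock: 4.05
eef_pos: [471.2, -59.3, 33.7]
tool_rot: [3.141, -0.0, 1.331]
force: [1.0, 0.6, -0.2]
width: 0.0
gripper_force: 0.0
```

Run:
```python
from h import *
shift(470.7,-59.7,31,76.2)
o=np.zeros((600,800,3),np.uint8)
im,d=ctrl.get_image("scene"); np.save("scene.npy",d);np.save("scene_im.npy",im); o[:500,:400]=cv2.resize(im[260:385,310:410],(400,500),interpolation=cv2.INTER_CUBIC)
im,d=ctrl.get_image("top");np.save("top.npy",d);np.save("top_im.npy",im); o[:480,400:]=cv2.resize(im[220:316,360:440],(400,480),interpolation=cv2.INTER_CUBIC)
save("miss.png",o)
```

```text
clock 4.05 at [471.2 -59.3  33.7] rpy [179.98  -0.    76.25] q [-0.09  0.72  0.24  2.14 -0.49  0.33  0.32] F [ 1.   0.6 -0.2] w 0.04304755084206307
dx,dy,dz cm, spin [-0.05 -0.04  0.27  0.05]
```

View pics/miss.png

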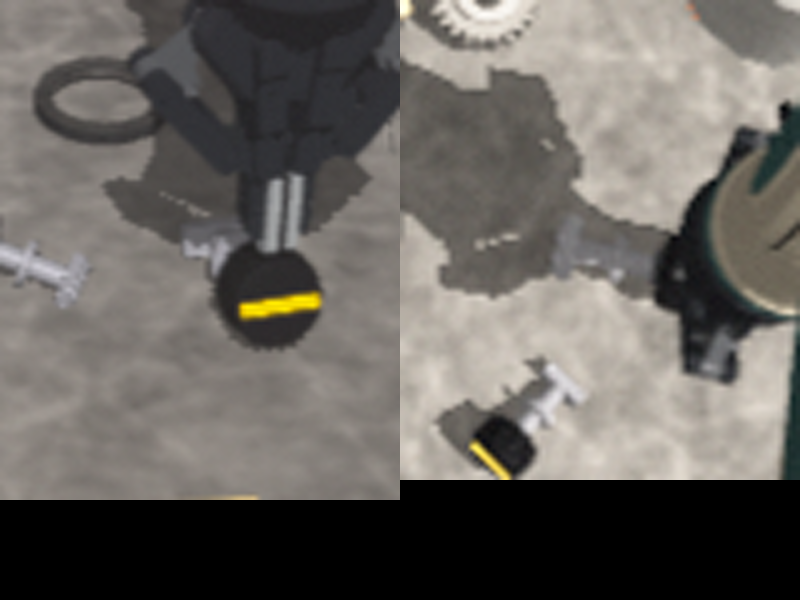

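The picture shows the pads (scene ~ (380,314)) shut above or behind the knob, with the bolt roughly in place. I'll measure where the fingertips really are relative to the bolt.

Run:
```python
from h import *
P=cloud("scene",np.load("scene.npy")); im=np.load("scene_im.npy").astype(int)
for v in range(302,326,3): print(v,[(u,P[v,u].round(0).tolist(),im[v,u].sum()) for u in (374,378,380,383)])
b=(slice(305,360),slice(345,400)); p=P[b].reshape(-1,3); col=im[b].reshape(-1,3)
yy=(col[:,0]>150)&(col[:,1]>120)&(col[:,2]<100)&(p[:,2]>5); print(yy.sum(),p[yy].mean(0).round(1)); V=np.linalg.eigh(np.cov(p[yy].T))[1]; print(V[:,2].round(3))
r=[a for a in ctrl.trace("scene","clamp_bolt")]; 
for a in r: q=P[a["pixels"]]; q=q[q[:,2]>4]; print(a["confidence"],a["bbox"],np.nanpercentile(q,[2,98],axis=0).round(0).tolist())
```

```text
302 [(374, [455.0, -66.0, 93.0], np.int64(147)), (378, [461.0, -68.0, 93.0], np.int64(156)), (380, [465.0, -69.0, 91.0], np.int64(155)), (383, [469.0, -71.0, 92.0], np.int64(166))]
305 [(374, [458.0, -63.0, 84.0], np.int64(128)), (378, [463.0, -66.0, 85.0], np.int64(421)), (380, [466.0, -68.0, 85.0], np.int64(367)), (383, [471.0, -70.0, 85.0], np.int64(439))]
308 [(374, [459.0, -63.0, 78.0], np.int64(155)), (378, [463.0, -68.0, 80.0], np.int64(471)), (380, [467.0, -68.0, 79.0], np.int64(348)), (383, [471.0, -70.0, 79.0], np.int64(456))]
311 [(374, [459.0, -63.0, 72.0], np.int64(161)), (378, [463.0, -69.0, 75.0], np.int64(483)), (380, [468.0, -67.0, 72.0], np.int64(331)), (383, [473.0, -69.0, 72.0], np.int64(479))]
314 [(374, [461.0, -61.0, 65.0], np.int64(165)), (378, [464.0, -67.0, 68.0], np.int64(481)), (380, [467.0, -69.0, 68.0], np.int64(286)), (383, [472.0, -71.0, 67.0], np.int64(475))]
317 [(374, [460.0, -63.0, 60.0], np.int64(164)), (378, [464.0, -68.0, 62.0], np.int64(479)), (380, [469.0, -67.0, 60.0], np.int64(244)), (383, [473.0, -69.0, 60.0], np.int64(472))]
320 [(374, [461.0, -62.0, 53.0], np.int64(258)), (378, [464.0, -70.0, 58.0], np.int64(478)), (380, [469.0, -68.0, 55.0], np.int64(229)), (383, [472.0, -72.0, 56.0], np.int64(479))]
323 [(374, [468.0, -53.0, 39.0], np.int64(120)), (378, [470.0, -62.0, 44.0], np.int64(200)), (380, [475.0, -60.0, 41.0], np.int64(115)), (383, [480.0, -62.0, 41.0], np.int64(143))]
68 [467.7 -72.2  25.7]
[-0.97   0.242  0.019]
0.83 [290.2, 309.8, 328.7, 337.2] [[364.0, -6.0, 6.0], [419.0, 39.0, 33.0]]
0.66 [356.5, 314.5, 390.2, 345.3] [[450.0, -76.0, 7.0], [487.0, 3.0, 42.0]]
0.38 [245.0, 163.5, 300.4, 206.9] [[479.0, 412.0, 9.0], [578.0, 592.0, 115.0]]
```

play_rows(targets=[[1,0,0,-4,0],[1,0,0,-6,0],[1,0,0,-6,0],[1,0,0,-6,0]])

```text
clock: 4.6
eef_pos: [471.2, -59.0, 93.5]
tool_rot: [3.141, -0.0, 1.331]
force: [0.1, 0.0, -0.6]
width: 0.1
gripper_force: 0.0
```

Run:
```python
from h import *
shift(470.7,-59.7,31,76.2)
im,d=ctrl.get_image("scene"); P=cloud("scene",d)
m=(abs(P[...,0]-470)<70)&(abs(P[...,1]+60)<35)&(P[...,2]>50)&(P[...,2]<200)
v,u=np.nonzero(m); q=P[m]; o=np.argsort(q[:,2])[:40]
print(np.c_[u[o],v[o],q[o].round(0)][::3].tolist())
save("up.png",cv2.resize(im[230:355,310:430],None,fx=4.8,fy=4.8,interpolation=cv2.INTER_CUBIC))
```

```text
clock 4.6 at [471.2 -59.   93.5] rpy [ 1.7998e+02 -2.0000e-02  7.6270e+01] q [-0.17  0.61  0.34  2.12 -0.43  0.48  0.27] F [ 0.1  0.  -0.6] w 0.07843942967222642
dx,dy,dz cm, spin [-0.08 -0.03  6.25  0.07]
[[378.0, 292.0, 463.0, -64.0, 108.0], [376.0, 290.0, 462.0, -60.0, 110.0], [382.0, 291.0, 468.0, -67.0, 111.0], [381.0, 291.0, 466.0, -68.0, 112.0], [383.0, 290.0, 470.0, -67.0, 112.0], [378.0, 290.0, 462.0, -65.0, 113.0], [381.0, 290.0, 466.0, -68.0, 113.0], [386.0, 289.0, 474.0, -70.0, 114.0], [382.0, 289.0, 468.0, -68.0, 115.0], [379.0, 291.0, 460.0, -70.0, 115.0], [385.0, 288.0, 473.0, -69.0, 116.0], [384.0, 289.0, 469.0, -71.0, 116.0], [385.0, 289.0, 471.0, -72.0, 116.0], [382.0, 288.0, 468.0, -68.0, 117.0]]
```

View pics/up.png

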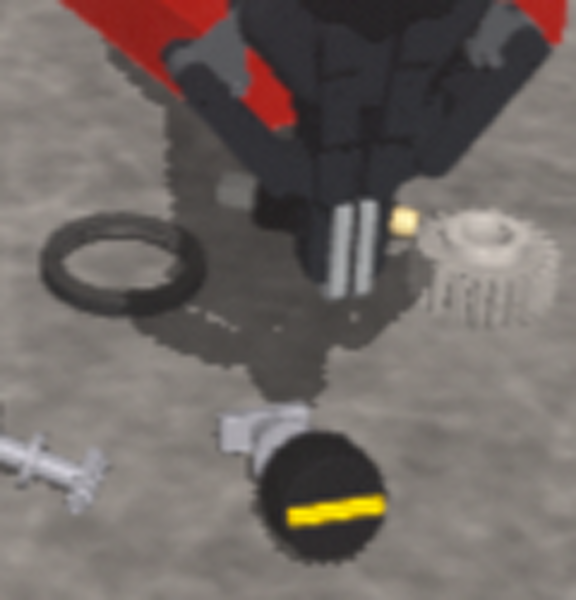

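The shut fingertips measure z≈109 while the reported TCP z is 93.5, so the real tool sits about 40 mm higher than reported. The bolt hasn't moved. I'll correct for this and grasp again, watching the force.

play_rows(targets=[[0,0,0,2,0],[0,0,0,4,0],[0,0,0,4,0],[0,0,0,6,0],[0,0,0,8,0],[0,0,0,9,0],[0,0,0,9.6,0],[0,0,0,10,0],[0,0,0,10,0]])

```text
clock: 5.55
eef_pos: [471.0, -59.3, -6.6]
tool_rot: [-3.141, 0.0, 1.331]
force: [-0.0, 0.6, 0.1]
width: 85.6
gripper_force: 0.0
```

Run:
```python
from h import *
shift(470.7,-59.7,-10,76.2)
im,d=ctrl.get_image("scene"); P=cloud("scene",d)
m=(abs(P[...,0]-470)<80)&(abs(P[...,1]+60)<35)&(P[...,2]>4)&(P[...,2]<60)&((abs(P[...,0]-470)>28))
v,u=np.nonzero(m); q=P[m]; o=np.argsort(q[:,2])[:60]
print(np.c_[u[o],v[o],q[o].round(0)][::4].tolist())
save("open.png",cv2.resize(im[230:355,310:430],None,fx=4.8,fy=4.8,interpolation=cv2.INTER_CUBIC))
```

```text
clock 5.55 at [471.  -59.3  -6.6] rpy [-1.7998e+02  1.0000e-02  7.6240e+01] q [-0.06  0.8   0.19  2.15 -0.6   0.24  0.42] F [-0.   0.6  0.1] w 85.60043640346373
dx,dy,dz cm, spin [-0.04 -0.03  0.34  0.04]
[[399.0, 328.0, 513.0, -64.0, 21.0], [405.0, 331.0, 515.0, -78.0, 22.0], [402.0, 331.0, 510.0, -76.0, 23.0], [398.0, 326.0, 511.0, -63.0, 25.0], [401.0, 329.0, 511.0, -72.0, 25.0], [400.0, 328.0, 511.0, -70.0, 25.0], [403.0, 331.0, 510.0, -79.0, 25.0], [404.0, 331.0, 511.0, -80.0, 26.0], [349.0, 337.0, 421.0, -52.0, 26.0], [353.0, 338.0, 425.0, -58.0, 27.0], [401.0, 327.0, 512.0, -71.0, 28.0], [408.0, 327.0, 522.0, -77.0, 28.0], [352.0, 337.0, 424.0, -57.0, 29.0], [400.0, 325.0, 512.0, -67.0, 29.0], [405.0, 329.0, 512.0, -81.0, 30.0]]
```

View pics/open.png

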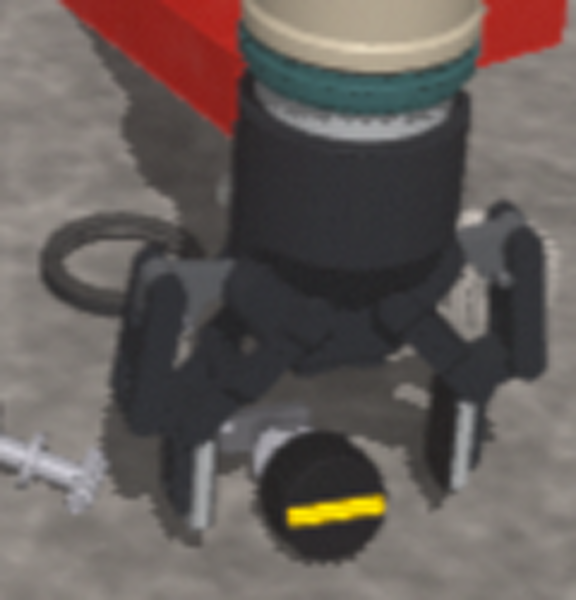

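Both fingers straddle the knob (pads at about scene (352,337) and (405,331)), with the tips about 20 mm above the bench. I'll lower 4 mm and close.

play_rows(targets=[[0,0,0,0.4,0],[0,0,0,0.4,0],[1,0,0,0.4,0],[1,0,0,0.4,0],[1,0,0,0.4,0],[1,0,0,0.4,0],[1,0,0,0.4,0],[1,0,0,0.4,0]])

```text
clock: 6.4
eef_pos: [471.0, -59.2, -10.2]
tool_rot: [-3.142, -0.0, 1.331]
force: [-1.7, 0.4, 6.4]
width: 38.3
gripper_force: 59.6
```

play_rows(targets=[[1,0,0,-2,0],[1,0,0,-5,0],[1,0,0,-9,0],[1,0,0,-13,0],[1,0,0,-16,0],[1,0,0,-16,0],[1,0,0,-16,0]])

```text
clock: 7.1
eef_pos: [471.1, -58.8, 149.4]
tool_rot: [3.141, -0.0, 1.332]
force: [-0.2, 0.5, -1.7]
width: 38.1
gripper_force: 60.8
```

```bash
cat >> h.py <<'E'
def held(n,cen,r=75,zlo=20):
    "steel and yellow pixels near the grasp"
    im,d=ctrl.get_image(n); P=cloud(n,d); I=im.astype(int)
    near=(np.hypot(P[...,0]-cen[0],P[...,1]-cen[1])<r)&(P[...,2]>zlo)&(P[...,2]<cen[2]+60)
    y=near&(I[...,0]>150)&(I[...,1]>120)&(I[...,2]<100)
    s=near&(I.min(-1)>95)&(np.ptp(I,axis=-1)<40)
    for nm,m in(("yellow",y),("steel",s)):
        if m.sum(): print(n,nm,m.sum(),P[m].mean(0).round(1),np.percentile(P[m],[3,97],axis=0).round(0).tolist())
    return im
E
python3 - <<'E'
from h import *
shift(470,-60,150,76.2)
im=held("scene",[471,-59,185])
held("top",[471,-59,185])
save("lift.png",cv2.resize(im[190:330,310:450],(560,560),interpolation=cv2.INTER_CUBIC))
E
```

```text
clock 7.1 at [471.1 -58.8 149.4] rpy [ 1.7998e+02 -2.0000e-02  7.6290e+01] q [-0.3   0.54  0.53  2.07 -0.45  0.64  0.29] F [-0.2  0.5 -1.7] w 38.11654360385072
dx,dy,dz cm, spin [-0.14 -0.07 -0.06  0.09]
scene yellow 85 [466.9 -71.8 184.9] [[451.0, -76.0, 182.0], [484.0, -68.0, 188.0]]
scene steel 164 [465.9 -67.1 185. ] [[442.0, -75.0, 169.0], [496.0, -60.0, 202.0]]
top steel 186 [479.9 -12.5 174.5] [[467.0, -39.0, 166.0], [498.0, 7.0, 185.0]]
```

View pics/lift.png

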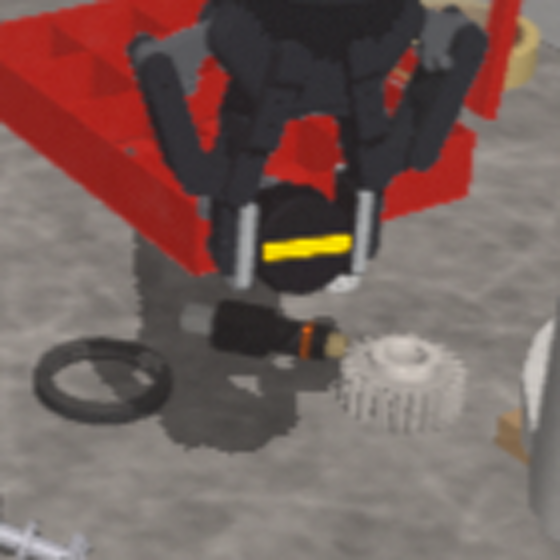

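The bolt is held in the grip at its lying tilt (knob centre = reported z + 32.5). I'll stand it up by pressing the head's foot against the front face of the fixed plate and swinging the knob up over it. First I'll locate that face.

```bash
cat >> h.py <<'E'
PY=np.array([np.cos(np.radians(71.17)),np.sin(np.radians(71.17))]); PX=np.array([PY[1],-PY[0]]); FC=np.array([541.8,449.1])
def world(a,b): return FC+a*PX+b*PY   # a,b: plate-frame offsets from the block's origin
E
python3 - <<'E'
from h import *
P=cloud("top",np.load("top.npy")); I=np.load("top_im.npy").astype(int)
q=P[...,:2]-FC; a,b=q@PX,q@PY
m=(abs(b)<60)&(a>-110)&(a<60)&(P[...,2]>31)&(P[...,2]<41)
h,e=np.histogram(a[m],np.arange(-110,62,3)); print([(int(x),int(y)) for x,y in zip(e,h)])
m=(abs(b)<60)&(a>-150)&(a<-95); print("front floor z",np.nanpercentile(P[m][:,2],[2,50,98]))
m2=(abs(a+55)<22)&(P[...,2]>31)&(P[...,2]<41); print("b range",np.percentile(b[m2],[1,99]))
f=world(-86,0); k=world(-86-105,0); print("face",f,"knob start",k)
shift(k[0],k[1],150,-18.83)
w=world(-86-200,-60); print(w)
E
```

```text
[(-110, 0), (-107, 0), (-104, 0), (-101, 0), (-98, 0), (-95, 0), (-92, 0), (-89, 0), (-86, 26), (-83, 51), (-80, 51), (-77, 53), (-74, 50), (-71, 52), (-68, 52), (-65, 35), (-62, 0), (-59, 0), (-56, 0), (-53, 0), (-50, 0), (-47, 23), (-44, 50), (-41, 49), (-38, 52), (-35, 48), (-32, 51), (-29, 54), (-26, 51), (-23, 5), (-20, 1), (-17, 1), (-14, 0), (-11, 0), (-8, 0), (-5, 1), (-2, 1), (1, 0), (4, 0), (7, 2), (10, 0), (13, 3), (16, 0), (19, 1), (22, 16), (25, 50), (28, 36), (31, 0), (34, 0), (37, 0), (40, 3), (43, 3), (46, 3), (49, 3), (52, 4), (55, 5), (58, 4)]
front floor z [-5.73209735 -0.25129294  5.37432069]
b range [-347.83986617  512.32307622]
face [460.40268625 476.85747313] knob start [361.02224504 510.74741125]
clock 7.2 at [470.  -58.8 148.2] rpy [-1.7984e+02  2.0000e-02  7.6270e+01] q [-0.3   0.54  0.53  2.08 -0.45  0.64  0.29] F [-0.7  0.4 -1.7] w 38.10439247163578
dx,dy,dz cm, spin [ 52.74 -24.1   -0.18  95.1 ]
[251.74092884 484.62091267]
```

play_rows(targets=[[1,0,0,-3,8],[1,3,0.1,-4,16],[1,7,0.2,-4,24],[1,11,0.2,-4,32],[1,15,0.3,-4,40],[1,19,0.4,-4,48],[1,23,0.5,-4,56],[1,26,0.5,-4,64],[1,26.9,0.5,-4,72],[1,26.9,0.5,-4,80]])

```text
clock: 8.2
eef_pos: [538.9, 203.2, 186.7]
tool_rot: [3.14, 0.004, -0.067]
force: [-0.4, -0.8, -1.8]
width: 38.5
gripper_force: 60.8
```

Run:
```python
from h import *
k=world(-84.5-95,0); print(k)
shift(k[0],k[1],150,-18.83,p=[540,200,189],yw=76.2-80)
```

```text
[371.90676956 507.03565612]
clock 8.2 at [538.9 203.2 186.7] rpy [179.9    0.2   -3.84] q [-0.98  0.76  0.99  1.77 -0.74  1.03 -1.34] F [-0.4 -0.8 -1.8] w 38.51372783341035
dx,dy,dz cm, spin [-18.81 -29.52   3.9   15.03]
```

play_rows(targets=[[1,-2.5,-4,0,3],[1,-5,-8,0,6],[1,-8,-12,0,9],[1,-10.5,-16.5,0,12],[1,-13,-20.5,0,15],[1,-16,-25,1,15],[1,-18,-28.5,2,15],[1,-18.8,-29.5,3.9,15],[1,-18.8,-29.5,3.9,15],[1,-18.8,-29.5,3.9,15]])

```text
clock: 9.2
eef_pos: [372.3, 505.0, 149.3]
tool_rot: [3.138, -0.001, -0.329]
force: [0.8, 0.3, -0.7]
width: 38.4
gripper_force: 61.1
```

Run:
```python
from h import *
k=world(-84.5-78,0); print(k)
shift(k[0],k[1],2,-18.83)
s=ctrl.read_state()["eef_pos"]
held("top",[s[0],s[1],s[2]+33],90,100);
```

```text
[387.99693623 501.54871376]
clock 9.2 at [372.3 505.  149.3] rpy [ 1.7979e+02 -6.0000e-02 -1.8870e+01] q [-1.53  0.93  1.07  1.66 -0.9   1.12 -2.1 ] F [ 0.8  0.3 -0.7] w 38.379161009979455
dx,dy,dz cm, spin [ 1.6  -0.18 14.73 -0.04]
top steel 209 [413.8 487.8 176.6] [[373.0, 470.0, 165.0], [437.0, 501.0, 189.0]]
```

play_rows(targets=[[1,0,0,4,0],[1,0,0,8,0],[1,0,0,12,0],[1,0,0,14.5,0],[1,0,0,15.1,0],[1,0,0,15.1,0],[1,1,0,15.1,0],[1,2,0,15.1,0],[1,2.2,0,15.1,0],[1,2.2,0,15.1,0]])

```text
clock: 10.25
eef_pos: [393.8, 500.1, 0.5]
tool_rot: [-3.14, -0.001, -0.328]
force: [-0.5, 0.4, -2.3]
width: 38.5
gripper_force: 61.2
```

play_rows(targets=[[1,0.2,0,0,0],[1,0.4,0,0,0],[1,0.6,0,0,0],[1,0.6,0,0,0]])

```text
clock: 10.65
eef_pos: [397.9, 498.6, -0.6]
tool_rot: [3.142, 0.001, -0.327]
force: [-0.1, -0.3, -1.5]
width: 38.2
gripper_force: 61.2
```

play_rows(targets=[[1,0.15,0,0,0],[1,0.3,0,0,0],[1,0.3,0,0,0]])

```text
clock: 10.95
eef_pos: [398.0, 498.5, -0.8]
tool_rot: [3.141, 0.005, -0.326]
force: [-5.2, 1.1, 1.1]
width: 38.0
gripper_force: 61.2
```

play_rows(targets=[[1,0.4,0,0,0],[1,0.6,0,-0.3,0],[1,0.7,0,-0.6,0],[1,0.8,0,-0.9,0],[1,0.9,0,-1.2,0],[1,1.0,0,-1.4,0],[1,1.0,0,-1.4,0]])

```text
clock: 11.65
eef_pos: [402.7, 496.6, 11.6]
tool_rot: [3.138, 0.014, -0.324]
force: [-11.2, 2.8, -3.8]
width: 38.4
gripper_force: 60.5
```

Run:
```python
from h import *
shift(400,500,0,-18.83); s=ctrl.read_state()["eef_pos"]
held("top",[s[0],s[1],s[2]+33],80,10); held("scene",[s[0],s[1],s[2]+33],80,10)
```

```text
clock 11.65 at [402.7 496.6  11.6] rpy [179.82   0.78 -18.57] q [-1.39  1.07  0.87  1.69 -1.03  0.91 -1.97] F [-11.2   2.8  -3.8] w 38.43821479952456
dx,dy,dz cm, spin [-0.37 -0.24  1.16  0.26]
top steel 336 [455.7 476.7  34.2] [[404.0, 441.0, 19.0], [480.0, 510.0, 46.0]]
scene yellow 12 [387.  499.5  50.8] [[382.0, 485.0, 48.0], [392.0, 517.0, 54.0]]
scene steel 112 [432.8 486.9  39.7] [[380.0, 470.0, 29.0], [481.0, 520.0, 79.0]]
```

It's working: the force is -11 N and the bar has risen to z≈51 (tilt about 0.5 rad). I'll continue the arc.

play_rows(targets=[[1,0.1,0,-0.5,0],[1,0.35,0,-1.1,0],[1,0.7,0,-1.7,0],[1,1.15,0,-2.25,0],[1,1.6,0,-2.7,0],[1,2.15,0,-3.2,0],[1,2.7,0,-3.6,0],[1,3.35,0,-3.9,0],[1,3.35,0,-3.9,0]])

```text
clock: 12.65
eef_pos: [439.1, 484.5, 51.9]
tool_rot: [3.141, 0.007, -0.327]
force: [-6.1, 1.9, -2.0]
width: 37.5
gripper_force: 60.2
```

Run:
```python
from h import *
shift(400,500,0,-18.83); s=ctrl.read_state()["eef_pos"]; print("rel face",(s[:2]-FC)@PX+84.5)
held("top",[s[0],s[1],s[2]+33],80,10); held("scene",[s[0],s[1],s[2]+33],80,10)
```

```text
clock 12.65 at [439.1 484.5  51.9] rpy [179.95   0.38 -18.71] q [-1.35  1.04  0.91  1.64 -0.97  0.98 -1.98] F [-6.1  1.9 -2. ] w 37.527531557784854
dx,dy,dz cm, spin [-4.2  -0.22  5.19  0.12]
rel face -24.13492396241267
top yellow 4 [416.3 475.4 110.1] [[416.0, 468.0, 96.0], [418.0, 480.0, 139.0]]
top steel 600 [477.6 455.8  35. ] [[440.0, 411.0, 11.0], [515.0, 504.0, 86.0]]
scene yellow 20 [421.1 489.7  99.9] [[415.0, 476.0, 97.0], [428.0, 506.0, 102.0]]
scene steel 244 [471.9 490.1  45.8] [[421.0, 459.0, 32.0], [515.0, 540.0, 88.0]]
```

play_rows(targets=[[1,0.5,0,-0.15,0],[1,1.0,0,-0.3,0],[1,1.4,0,-0.4,0],[1,1.7,0,-0.45,0],[1,1.7,0,-0.45,0],[1,1.7,0,-0.45,0]])

```text
clock: 13.35
eef_pos: [454.1, 479.4, 56.0]
tool_rot: [3.14, 0.008, -0.326]
force: [-7.1, 1.3, -0.1]
width: 36.4
gripper_force: 60.1
```

Run:
```python
from h import *
shift(400,500,0,-18.83); s=ctrl.read_state()["eef_pos"]; print("rel face",(s[:2]-FC)@PX+84.5)
held("top",[s[0],s[1],s[2]+33],80,10); held("scene",[s[0],s[1],s[2]+33],80,10)
```

```text
clock 13.35 at [454.1 479.4  56. ] rpy [179.92   0.45 -18.67] q [-1.32  1.04  0.91  1.62 -0.96  1.   -1.97] F [-7.1  1.3 -0.1] w 36.37096969411158
dx,dy,dz cm, spin [-5.78 -0.22  5.6   0.16]
rel face -8.324261530009792
top yellow 3 [430.6 471.7 107.4] [[430.0, 470.0, 106.0], [432.0, 475.0, 109.0]]
top steel 669 [488.9 449.4  35.9] [[443.0, 406.0, 11.0], [527.0, 504.0, 77.0]]
scene yellow 19 [435.4 484.5 107.6] [[430.0, 470.0, 106.0], [442.0, 502.0, 110.0]]
scene steel 310 [481.4 488.8  45.6] [[436.0, 455.0, 33.0], [527.0, 538.0, 88.0]]
```

Run:
```python
from h import *
im,d=ctrl.get_image("scene"); np.save("scene.npy",d); np.save("scene_im.npy",im)
u,v=map(int,proj("scene",[454,479,70])); print(u,v)
a=cv2.resize(im[v-40:v+40,u-50:u+50],(750,600),interpolation=cv2.INTER_CUBIC); save("piv.png",a)
```

```text
244 191
```

View pics/piv.png

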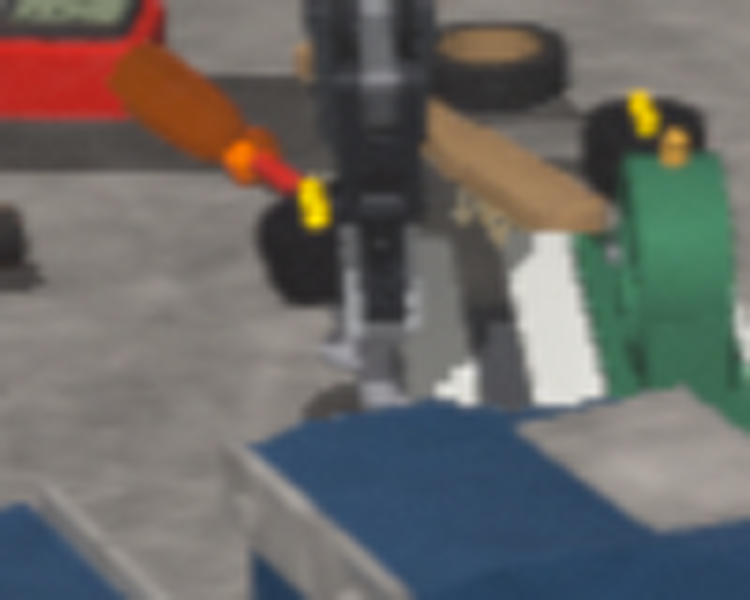

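The picture shows the bolt is now only about 20° off upright, but the knob has slipped so the pads hold its robot-side half (bar at crop (315,200)). Further pushing risks ejecting it. A 20° tilt still lets the head enter the 18 mm hole, so I'll lift it, measure the head, and let the hole align it.

play_rows(targets=[[1,-0.5,0,-1,0],[1,-0.5,0,-4,0],[1,-0.5,0,-8,0],[1,2,2,-11.5,0],[1,5,5,-11.5,0],[1,7.8,9,-11.5,0],[1,7.8,9,-11.5,0],[1,7.8,9,-11.5,0],[1,7.8,9,-11.5,0]])

```text
clock: 14.4
eef_pos: [503.3, 368.6, 172.3]
tool_rot: [-3.141, -0.0, -0.326]
force: [0.2, 0.3, -1.5]
width: 36.8
gripper_force: 65.3
```

Run:
```python
from h import *
shift(503.3,367.1,170,-18.83); s=ctrl.read_state()["eef_pos"]; print("a,b",((s[:2]-FC)@PX).round(1),((s[:2]-FC)@PY).round(1))
o=np.zeros((600,800,3),np.uint8)
for i,n in enumerate(("scene","top")):
    im,d=ctrl.get_image(n); P=cloud(n,d); I=im.astype(int); np.save(n+".npy",d); np.save(n+"_im.npy",im)
    q=P[...,:2]-FC; A,B=q@PX,q@PY
    near=(abs(A-(-5))<70)&(abs(B+90)<60)&(P[...,2]>118)&(P[...,2]<270)
    y=near&(I[...,0]>140)&(I[...,1]>110)&(I[...,2]<100)
    if y.sum()>3:
        c=np.c_[A[y],B[y],P[y][:,2]]; print(n,"yel",y.sum(),c.mean(0).round(1),np.percentile(c,[3,97],axis=0).round(0).tolist(), np.linalg.eigh(np.cov(c.T))[1][:,2].round(2))
    for z in range(120,200,6):
        m=near&(P[...,2]>=z)&(P[...,2]<z+6)
        if m.sum()>3: print(n,z,m.sum(),"a",np.percentile(A[m],[3,50,97]).round(0),"b",np.percentile(B[m],[3,50,97]).round(0),"bright",int(np.median(I[m].sum(-1))))
    u,v=map(int,proj(n,[s[0],s[1],185])); print(u,v)
    o[:600,400*i:400*i+400]=cv2.resize(im[v-45:v+45,u-30:u+30],(400,600),interpolation=cv2.INTER_CUBIC)
save("hang.png",o)
```

```text
clock 14.4 at [503.3 368.6 172.3] rpy [-1.7995e+02 -3.0000e-02 -1.8700e+01] q [-1.22  0.86  1.02  1.66 -0.81  1.1  -1.86] F [ 0.2  0.3 -1.5] w 36.8235031076907
dx,dy,dz cm, spin [0.05 0.14 0.23 0.13]
a,b -10.5 -88.7
scene yel 21 [-31.7 -90.5 222.6] [[-35.0, -105.0, 222.0], [-28.0, -75.0, 224.0]] [ 0.   -1.   -0.02]
scene 144 11 a [-12.  -6.  -0.] b [-106. -103.  -90.] bright 420
scene 150 32 a [-13.  -8.  -0.] b [-108. -102.  -86.] bright 466
scene 156 18 a [-15.  -7.  -2.] b [-102.  -93.  -88.] bright 429
scene 162 18 a [-21. -12.  -5.] b [-97. -92. -88.] bright 298
scene 168 19 a [-27. -19.  -7.] b [-101.  -93.  -84.] bright 296
scene 174 34 a [-25. -16.  -5.] b [-103.  -96.  -83.] bright 289
scene 180 11 a [-24. -20.  -8.] b [-97. -94. -89.] bright 297
scene 186 22 a [-25. -14.  -4.] b [-113. -111.  -93.] bright 321
scene 192 38 a [-44. -23.  -3.] b [-118. -107.  -91.] bright 198
scene 198 59 a [-44. -22.  -3.] b [-122. -110.  -95.] bright 151
283 156
top yel 5 [ -31.2 -102.8  221.3] [[-34.0, -105.0, 220.0], [-29.0, -101.0, 223.0]] [-0.89  0.27 -0.36]
245 251
```

The hanging head measures a = -8.2 mm (mid) and b ≈ -91, with the bar parallel to the slot and a tilt of 18°. The length check gives 82.8 mm, which is right. Next I'll move it over the hole, just above the foot.

play_rows(targets=[[1,0.77,-0.2,1,0],[1,0.77,-0.2,3,0],[1,0.77,-0.2,5,0],[1,0.77,-0.2,7,0],[1,0.77,-0.2,8.4,0],[1,0.77,-0.2,8.7,0],[1,0.77,-0.2,8.7,0],[1,0.77,-0.2,8.7,0],[1,0.77,-0.2,8.7,0]])

```text
clock: 15.4
eef_pos: [511.8, 367.5, 86.0]
tool_rot: [-3.14, -0.001, -0.327]
force: [-0.3, -0.8, -1.1]
width: 36.6
gripper_force: 65.3
```

```bash
cat >> h.py <<'E'
def bolt(tag=None):
    s=ctrl.read_state(); e=s["eef_pos"]; print("clock",s["clock"],"eef a,b,z",((e[:2]-FC)@PX).round(1),((e[:2]-FC)@PY).round(1),e[2].round(1),"F",s["force"].round(1),"w",round(s["width"],1))
    n="scene"; im,d=ctrl.get_image(n); P=cloud(n,d); I=im.astype(int); q=P[...,:2]-FC; A,B=q@PX,q@PY
    near=(abs(A)<70)&(abs(B+90)<45)&(P[...,2]>50)&(P[...,2]<e[2]+62)
    y=near&(I[...,0]>140)&(I[...,1]>110)&(I[...,2]<100)
    if y.sum()>3: c=np.c_[A[y],B[y],P[y][:,2]]; print("yel",y.sum(),c.mean(0).round(1),np.percentile(c,[3,97],axis=0).round(0).tolist(), np.linalg.eigh(np.cov(c.T))[1][:,2].round(2))
    h=(abs(A)<25)&(abs(B+90)<22)&(P[...,2]>49)&(P[...,2]<64)
    if h.sum()>3: print("low",h.sum(),np.percentile(np.c_[A[h],B[h],P[h][:,2]],[3,50,97],axis=0).round(1).tolist())
    return im
E
python3 -c "
from h import *
bolt()"
```

```text
clock 15.4 eef a,b,z -2.0 -87.0 86.0 F [-0.3 -0.8 -1.1] w 36.6
yel 21 [-23.1 -88.7 136.4] [[-26.0, -103.0, 135.0], [-19.0, -73.0, 138.0]] [0.   1.   0.01]
```

play_rows(targets=[[1,0,0.08,0.4,0],[1,0,0.08,0.8,0],[1,0,0.08,1.1,0],[1,0,0.08,1.4,0],[1,0,0.08,1.6,0],[1,0,0.08,1.6,0],[1,0,0.08,1.6,0]])

```text
clock: 16.15
eef_pos: [510.0, 366.9, 71.5]
tool_rot: [-3.14, 0.003, -0.327]
force: [-8.6, -1.1, 18.4]
width: 36.7
gripper_force: 67.0
```

```bash
python3 -c "
from h import *
bolt()"
```

```text
clock 16.15 eef a,b,z -3.5 -88.1 71.5 F [-8.6 -1.1 18.4] w 36.7
yel 23 [-24.9 -90.2 121.8] [[-28.0, -104.0, 119.0], [-21.0, -73.0, 124.0]] [ 0.01 -1.    0.01]
```

play_rows(targets=[[1,-0.1,0.05,-0.2,0],[1,-0.25,0.1,-0.2,0],[1,-0.25,0.1,0,0],[1,-0.35,0.1,0.1,0],[1,-0.45,0.1,0.1,0],[1,-0.45,0.1,0.1,0]])

```text
clock: 16.8
eef_pos: [506.0, 366.7, 67.4]
tool_rot: [3.141, 0.0, -0.327]
force: [1.0, 0.6, -1.7]
width: 36.5
gripper_force: 65.9
```

play_rows(targets=[[1,0,0,0.2,0],[1,0.05,0,0.4,0],[1,0.1,0,0.6,0],[1,0.15,0,0.8,0],[1,0.2,0,0.9,0],[1,0.2,0,0.9,0]])

```text
clock: 17.4
eef_pos: [508.3, 366.2, 58.8]
tool_rot: [3.141, -0.0, -0.327]
force: [0.6, 0.0, -1.2]
width: 36.0
gripper_force: 65.7
```

```bash
python3 -c "
from h import *
bolt()"
```

```text
clock 17.4 eef a,b,z -5.0 -89.3 58.8 F [ 0.6  0.  -1.2] w 36.0
yel 21 [-26.3 -90.7 109.3] [[-30.0, -108.0, 108.0], [-23.0, -75.0, 110.0]] [-0.03 -1.    0.03]
```

play_rows(targets=[[1,0.05,0,0.2,0],[1,0.1,0,0.4,0],[1,0.15,0,0.6,0],[1,0.15,0,0.6,0]])

```text
clock: 17.85
eef_pos: [510.1, 366.2, 54.3]
tool_rot: [-3.14, -0.0, -0.328]
force: [-1.2, 0.1, 7.1]
width: 36.6
gripper_force: 64.8
```

The head is about 19–20 mm inside and captured by the hole. I'll open partway, staying clear of the bearing ring.

play_rows(targets=[[0.45,0,0,0,0],[0.35,0,0,0,0],[0.35,0,0,0,0],[0.35,0,0,0,0],[0.35,0,0,0,0],[0.35,0,0,0,0]])

```text
clock: 18.45
eef_pos: [509.5, 365.8, 52.9]
tool_rot: [3.141, 0.0, -0.327]
force: [1.0, -0.1, -0.6]
width: 55.4
gripper_force: 0.0
```

```bash
python3 -c "
from h import *
bolt()"
```

```text
clock 18.45 eef a,b,z -3.7 -89.3 52.9 F [ 1.  -0.1 -0.6] w 55.4
```

play_rows(targets=[[0.35,0,0,-1,0],[0.35,0,0,-3,0],[0.35,0,0,-6,0],[0.35,0,0,-9,0],[0.35,-3,0,-12,0],[0.35,-8,0,-12,0],[0.35,-12,0,-12,0],[0.35,-12,0,-12,0]])

```text
clock: 19.3
eef_pos: [389.8, 407.9, 173.8]
tool_rot: [-3.141, 0.006, -0.32]
force: [0.0, 0.5, -0.1]
width: 55.8
gripper_force: 0.0
```

```bash
cat >> h.py <<'E'
def seated():
    for n in("scene","top"):
        im,d=ctrl.get_image(n); P=cloud(n,d); I=im.astype(int); q=P[...,:2]-FC; A,B=q@PX,q@PY
        for nm,b0 in(("loose",-90),("fitted",90)):
            near=(abs(A)<40)&(abs(B-b0)<32)&(P[...,2]>48)&(P[...,2]<125)
            y=near&(I[...,0]>140)&(I[...,1]>110)&(I[...,2]<100); k=near&(I.sum(-1)<170)&(P[...,2]>60)
            for t,m in(("yel",y),("knob",k)):
                if m.sum()>3: c=np.c_[A[m],B[m],P[m][:,2]]; print(n,nm,t,m.sum(),c.mean(0).round(1),"lo/hi",np.percentile(c,[3,97],axis=0).round(0).tolist(),"dir",np.linalg.eigh(np.cov(c.T))[1][:,2].round(2))
E
python3 -c "
from h import *
seated()"
```

```text
scene loose yel 21 [ -2.  -90.   98.5] lo/hi [[-5.0, -106.0, 96.0], [1.0, -74.0, 100.0]] dir [ 0.04  1.   -0.01]
scene loose knob 155 [ -2.9 -99.5  91. ] lo/hi [[-21.0, -110.0, 77.0], [13.0, -80.0, 98.0]] dir [-0.92  0.32  0.24]
scene fitted yel 17 [-0.4 87.8 98.6] lo/hi [[-4.0, 71.0, 96.0], [6.0, 105.0, 101.0]] dir [ 0.02 -1.    0.02]
scene fitted knob 67 [-7.8 81.3 91.4] lo/hi [[-18.0, 70.0, 79.0], [15.0, 97.0, 98.0]] dir [-0.88 -0.37 -0.29]
top loose yel 25 [ -1.  -87.3  97.8] lo/hi [[-5.0, -105.0, 91.0], [3.0, -71.0, 104.0]] dir [ 0.01 -1.    0.01]
top loose knob 154 [ -3.6 -90.   96. ] lo/hi [[-20.0, -107.0, 88.0], [15.0, -72.0, 101.0]] dir [-1.   -0.   -0.06]
top fitted yel 23 [ 0.2 90.5 98.3] lo/hi [[-3.0, 74.0, 95.0], [4.0, 107.0, 101.0]] dir [ 0.    1.   -0.02]
top fitted knob 163 [-2.3 85.9 95.8] lo/hi [[-19.0, 70.0, 85.0], [15.0, 104.0, 102.0]] dir [ 0.99 -0.15  0.03]
```

The bolt is seated: its bar is at z 98, the same as the fitted one, it stands upright at b≈-88, and I've let go of it. Now I'll take it again by the knob, centred.

play_rows(targets=[[0.35,5,0,0,0],[0.35,10,-0.16,0,0],[0.35,12.2,-0.16,0,0],[0.35,12.2,-0.16,2,0],[0.35,12.2,-0.16,5,0],[0.35,12.2,-0.16,8,0],[0.35,12.2,-0.16,10.5,0],[0.35,12.2,-0.16,11.8,0],[0.35,12.2,-0.16,11.8,0],[0.35,12.2,-0.16,11.8,0]])

```text
clock: 20.4
eef_pos: [513.5, 366.2, 56.2]
tool_rot: [-3.141, -0.002, -0.328]
force: [-0.1, 0.3, -0.3]
width: 55.4
gripper_force: 0.0
```

play_rows(targets=[[1,0,0,0,0],[1,0,0,0,0],[1,0,0,0,0],[1,0,0,0,0],[1,0,0,0,0]])

```text
clock: 20.9
eef_pos: [513.3, 366.7, 56.9]
tool_rot: [-3.14, -0.002, -0.327]
force: [-0.1, -1.0, 7.0]
width: 38.3
gripper_force: 59.9
```

play_rows(targets=[[1,0,0,0,-6],[1,0,0,0,-12],[1,0,0,0,-18],[1,0,0,0,-24],[1,0,0,0,-30],[1,0,0,0,-36],[1,0,0,0,-42],[1,0,0,0,-48],[1,0,0,0,-48]])

```text
clock: 21.8
eef_pos: [512.6, 367.7, 56.9]
tool_rot: [-3.14, -0.002, 0.512]
force: [-1.5, -0.2, 6.7]
width: 38.3
gripper_force: 60.6
```

play_rows(targets=[[1,0,0,0,-6],[1,0,0,0,-12],[1,0,0,0,-18],[1,0,0,0,-24],[1,0,0,0,-30],[1,0,0,0,-36],[1,0,0,0,-42],[1,0,0,0,-42],[1,0,0,0,-42]])

```text
clock: 22.7
eef_pos: [511.5, 367.1, 56.9]
tool_rot: [-3.14, -0.001, 1.243]
force: [-3.0, -1.6, 9.8]
width: 38.4
gripper_force: 60.7
```

play_rows(targets=[[0.3,0,0,0,0],[0.3,0,0,0,0],[0.3,0,0,0,0],[0.3,0,0,-1,0],[0.3,0,0,-4,0],[0.3,0,0,-8,0],[0.3,0,0,-12,0],[0.3,0,5,-12,0],[0.3,0,10,-12,0],[0.3,0,10,-12,0]])

```text
clock: 23.7
eef_pos: [613.9, 328.1, 176.7]
tool_rot: [3.133, 0.001, 1.236]
force: [0.1, -1.4, -0.6]
width: 59.6
gripper_force: 0.0
```

```bash
python3 -c "
from h import *
shift(500,300,100,71)
seated()"
```

```text
clock 23.7 at [613.9 328.1 176.7] rpy [1.7948e+02 6.0000e-02 7.0810e+01] q [-0.85  0.81  0.6   1.43 -0.48  1.05 -0.48] F [ 0.1 -1.4 -0.6] w 59.57959640335605
dx,dy,dz cm, spin [-6.4  -9.83  7.67 -0.19]
scene loose yel 35 [ -2.3 -88.8  98.3] lo/hi [[-18.0, -94.0, 95.0], [13.0, -80.0, 101.0]] dir [-1.   -0.04 -0.02]
scene loose knob 138 [  -2.3 -101.8   90. ] lo/hi [[-21.0, -111.0, 76.0], [13.0, -90.0, 98.0]] dir [-0.96  0.14  0.24]
scene fitted yel 17 [-0.4 87.7 98.6] lo/hi [[-4.0, 75.0, 96.0], [6.0, 103.0, 102.0]] dir [ 0.06 -1.   -0.05]
scene fitted knob 79 [-7.3 82.  91.9] lo/hi [[-20.0, 69.0, 78.0], [18.0, 101.0, 98.0]] dir [-0.9  -0.38 -0.2 ]
top fitted yel 23 [ 0.2 92.1 98.3] lo/hi [[-4.0, 74.0, 95.0], [4.0, 107.0, 103.0]] dir [-0.   -1.    0.03]
top fitted knob 164 [-2.4 86.1 95.6] lo/hi [[-19.0, 70.0, 84.0], [15.0, 104.0, 101.0]] dir [ 0.98 -0.2   0.02]
```

Run:
```python
from h import *
im,d=ctrl.get_image("scene"); 
for k in("seal","sensor","gear"): print(k,[(np.round(a["bbox"]).tolist(),round(a["confidence"],2)) for a in ctrl.search_frame("scene",k)][:1])
t,_=ctrl.get_image("top")
o=np.zeros((600,800,3),np.uint8); o[:500,:400]=cv2.resize(im[145:245,240:320],(400,500),interpolation=cv2.INTER_CUBIC); o[:,400:]=cv2.resize(t[205:305,175:290][:, :100],(400,600),interpolation=cv2.INTER_CUBIC)
save("final.png",o)
```

```text
seal [([317.0, 276.0, 351.0, 296.0], 0.67)]
sensor [([356.0, 265.0, 397.0, 280.0], 0.8)]
gear [([397.0, 275.0, 424.0, 300.0], 0.92)]
```

View pics/final.png

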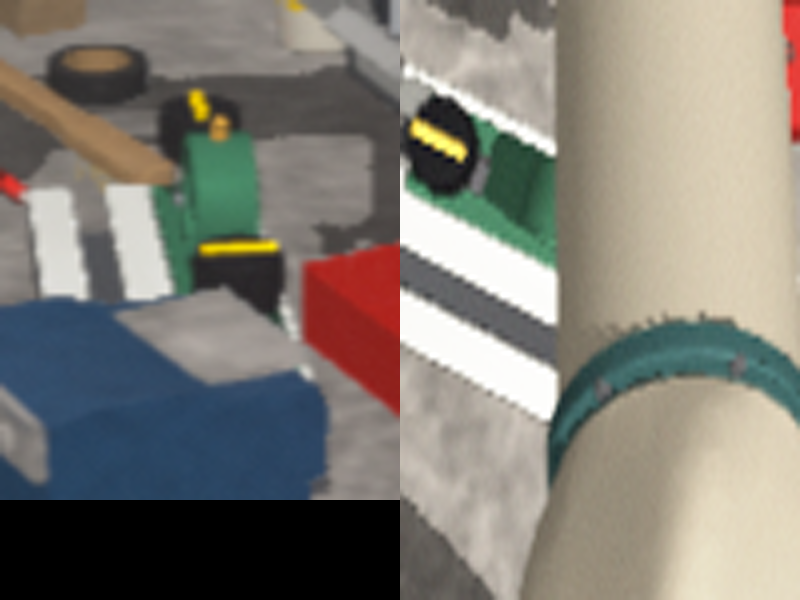

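The picture shows the seated bolt's bar at crop (240,247), square across the foot, with the collar down. The fitted bolt's bar at (198,103) runs along the foot, which contradicts the text. I'm keeping the locked orientation the job states, since the head across the slot is what locks it. The seal, sensor and gear are unmoved and the gripper is clear.

```bash
python3 -c "
from cell import ctrl
print(ctrl.finish_job())"
```

```text
the job is handed in; nothing more can be done
None
```

I handed the job in after about 24 s with no verdict returned: the larger bolt sits in the free hole at the fitted bolt's height, let go, then retaken and quarter-turned so its bar stands square across the foot, and the seal, gear and sensor have not moved; the fitted bolt's bar shows along the slot in both cameras, against the task text, so I followed the stated head-across-the-slot requirement.

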